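Clear the favor dispenser's tray and hold its key lock turned

ROBOT

A 6-joint arm with a two-finger parallel gripper is mounted at the origin on the work surface. World frame = base frame: x ahead of the robot, y to its left, z up, the work surface at z = 0. Lengths are in m, angles in rad, forces in N, time in s.
With the tool pointing down it reaches from about 0.325 to 1 m from the base axis. Payload 5.1 kg.
Tool frame: the origin (TCP) lies at the very end of the fingers, on their centre line; the grasp point (between the pads) lies r.grip_point_offset behind it (r.grip_point_offset is the distance from the TCP to the grasp point, in m); z points along the fingers, y is the direction in which the jaws open and shut (so a half turn about z gives the same grasp; the last joint's range is limited). The gripper opens to 85 mm and grips with 20 to 120 N. Pads are 22 mm wide; open, the fingers measure 114 mm over their backs; the gripper's body (76 mm by 85 mm) begins 54 mm behind the grasp point. The pads swing forward as they close: fully open they stand 13 mm farther back than shut.
Start: joints at [-1.316, 0.124, 1.65, -0, 1.367, -0.083], TCP at [0.215, -0.613, 0.231] pointing down, gripper open.
Joint ranges: [-2.61, 2.61], [-1.02, 2.33], [0.03, 2.71], [-1.35, 4.49], [0.32, 2.68], [-2.91, 2.91]. Speed limits (rad/s): [2.57, 2.57, 3.14, 3.14, 3.14, 3.14].

INTERFACE

Orientations are given as a 3x3 rotation matrix whose columns are the frame's x, y, z axes.
In Python, from workcell import r gives the robot as it stands.
- The arm moves only by the shell command python3 -m pendant 'ROWS' [FORCE]. ROWS is JSON, a list of rows, each an object of numbers: "tx", "ty", "tz": the shift along the world's x, y, z scaled (see below); "wx", "wy", "wz": the turn, a rotation vector about the world's x, y, z scaled (see below); "jaw": the opening, from 0 (shut) to 1 (fully open). In form: [{"tx": .., "ty": .., "tz": .., "wx": .., "wy": .., "wz": .., "jaw": ..}, ...]. A call has exactly 8 rows; each row is the pose to reach, as a shift and turn from the pose commanded when the call began, turning the shorter way round; what a row does not reach only later rows make up. The controller multiplies each number of a shift by 0.5 m and each number of a turn by 180 degrees. A row lasts 1/10 s, in which the tool goes at most 50 mm and 8.59 degrees, less where a joint would pass 70% of its speed; a pose out of reach is approached as far as the arm can. A call with a number of a shift or a turn outside -1 to 1 is refused whole. A call with a gripper value outside its range is refused whole. The fingers move at their own pace and stop on an object; FORCE is the grip in N (left out, the last holds). Time passes only in rows, so rows that repeat a pose let the fingers close, or fill a call up. It gives the time, the measured TCP pose, the force and the opening at its end, in the units of the state.
- r.sense(): the state, without advancing time (a new reading comes with each control period).
- r.get_image(name): name is "scene" or "top"; returns the picture (384x512x3 uint8, red, green, blue); there is no depth.
- r.camera_info(name): a dict with "camera_matrix" (3x3 intrinsics, pixels), "camera_from_world" (4x4, takes a point from world to camera coordinates). Camera axes: x right, y down, z forward; pixel columns grow to the right and rows downward; lengths in m; the calibration is good to about 2 mm. A picture is of the moment at which its call begins. camera_info takes no time and is no camera call.
- r.job_done(): hands the job in, once; it reports no verdict.
The state is a dict: "t": time; "q": joint angles; "qvel": joint speeds; "joint_efforts": joint torques, N m; "tool_pos": TCP position; "ee_rot": TCP orientation; "ft_force": force on the tool from outside, world axes, zero at the start; "moment": the same for the moment, N m; "grip_width": opening from 0.0 (shut) to 1.0 (fully open).
Only numpy, scipy, OpenCV 4.12 (cv2) and the standard library are available. Lean on these libraries where they do the work, as an engineer would, in place of code of your own. Each camera call takes 0.05 s, during which the arm holds its last target.

TASK

Take the mint favor box out of the dispenser's catch tray and set it down upright in the cork tote without dropping it. Then take the orange-headed key from its stand, push it fully home past the sticky pins of the brass lock on top of the dispenser, and only then turn it a quarter turn clockwise (seen from above). The lock springs back and the refill hatch shuts if you let go, so finish while still gripping the key and holding it turned; leave the other things on the table where they are.

Things in the scene. Friction and masses are not known exactly. Their poses are not given: they have to be found in the camera images.
- mint_center (a point): centre of the mint favor box, a rigid box 50 x 50 mm and 45 mm high with a white ribbon band, about 80 g; x and y along its sides, z up. It starts upright in the catch tray, at least 30 mm from the low tray walls and 55 mm from the dispenser body
- tray_floor (a point): middle of the floor of the dispenser's teal catch tray, 8 mm above the table, 150 mm along x by 185 mm along y clear inside; walls to 25 mm above the table on three sides; on the fourth (+y) side the cream dispenser body, 110 mm high. Fixed
- tote_in (a point): centre of the inner floor (6 mm above the table) of the cork tote, an open loose box 170 x 170 mm outside, walls 6 mm thick and 50 mm high; x and y along its sides
- key_grip (a point): centre of the orange key head, a flat slab 34 mm along x, 12 mm thick along y, 44 mm high along z: grip it across the 12 mm. The steel blade hangs from it along -z: 40 mm long, 16 mm along x, 5 mm along y (last 3 mm narrowed to 11 x 3 mm); its tip is 62 mm below this point. About 45 g, loose, upright in the stand at the start
- key_tip (a point): middle of the key blade's tip; axes as for key_grip
- stand_top (a point): middle of the top of the key's stand, a fixed dark wooden block 50 x 50 mm, 40 mm high. The blade starts 30 mm deep in its slot (lift by more than 35 mm to free it), the head's lower edge 10 mm above this top; x and y as for the key
- lock_mouth (a point): middle of the keyhole in the top face of the brass lock cylinder (48 mm across, in a fixed dark ring 68 mm across that stands 2 mm higher) on top of the fixed dispenser, 111 mm above the table; z up; turns with the cylinder. The keyhole is a slot 18.2 mm along this x, 7.2 mm along this y, with a 3 mm chamfer; the key fits either way round
- lock_floor (a point): middle of the keyhole's floor, 34 mm straight below its mouth. Two sticky pins resist the blade from 12 mm and from 20 mm depth, 3 to 4 N each, so 6 to 8 N to the bottom: push steadily, with a small wiggle if it sticks. Home is the key's tip on this floor; its head's centre is then 28 mm above the keyhole's mouth
- hopper_top (a point): middle of the teal hatch on the clear hopper, 202 mm above the table; the hopper, 100 x 90 mm, begins 115 mm from the lock's axis on the side away from the catch tray: keep clear
- lock (a joint): turn of the lock cylinder in rad: 0 at rest, grows clockwise seen from above, stop at 1.5 (the quarter turn). A spring turns it back, with 0.02 N m at rest, 0.09 N m at the stop. The blade has about 0.14 rad of play in the slot, so the key turns about that much further than the cylinder. Turning it opens the hatch on the hopper
- slinky_center (a point): middle of a metal slinky coil, 66 mm across, 50 mm high: leave alone
- ramekin_rim (a point): centre of the mouth of a white ramekin, 90 mm across, 45 mm high, with a 48 mm violet ball in it: leave alone
- coral_center (a point): centre of a coral favor box, 50 x 50 x 45 mm, standing on the table: leave alone
- star_center (a point): middle of a yellow star night light on a white base, about 110 mm high and 100 mm wide: leave alone
Mind the look-alikes: they are no part of the job. What is shaped like the part that bears tote_in but purple is not meant.

How it is judged:
By the outcome, as a careful person would: the job done as asked, in the order asked, and still so for the second after the job is handed in, while the arm keeps its last pose, push and grip.
It also fails if it takes over 67 s, if anything falls off the work surface, if the arm or the gripper's body presses on something with over 40 N, if the wrist force passes 120 N, or if a joint passes its speed limit or range.

## Working session

There is one attempt and no reset: what is moved stays moved. The work goes in short steps, Python scripts to look and compute and a shell command to move; the robot and the scene stay as the last step left them, time stands still between calls to the robot, and variables do not carry over. Pictures are saved under pics/ and viewed, and the job is handed in when it is done.

```bash
ls; mkdir -p pics; python3 - <<'E'
from workcell import r
import cv2,numpy as np
for n in("scene","top"):
    im=r.get_image(n); cv2.imwrite(f"pics/{n}0.png",cv2.resize(im[:,:,::-1],(800,600),interpolation=cv2.INTER_CUBIC)); np.save(f"pics/{n}0.npy",im)
    c=r.camera_info(n); print(n,np.round(c["camera_matrix"],2).tolist(),np.round(c["camera_from_world"],4).tolist())
print(r.sense(), r.grip_point_offset)
E
```

```text
pics
scene [[374.22, 0.0, 254.37], [0.0, 374.22, 189.49], [0.0, 0.0, 1.0]] [[-0.7511, 0.6602, -0.0053, 0.3619], [0.3584, 0.401, -0.8431, -0.0177], [-0.5545, -0.6351, -0.5378, 1.6537], [0.0, 0.0, 0.0, 1.0]]
top [[410.73, 0.0, 255.77], [0.0, 410.73, 188.31], [0.0, 0.0, 1.0]] [[-0.0053, -1.0, 0.0082, -0.0536], [-0.9968, 0.0046, -0.0801, 0.4367], [0.0801, -0.0086, -0.9968, 1.3976], [0.0, 0.0, 0.0, 1.0]]
{'t': 0.1, 'q': array([-1.31558789e+00,  1.24443612e-01,  1.65156026e+00, -1.70660552e-05,
        1.36752392e+00, -8.25530431e-02]), 'qvel': array([-9.62945026e-04,  1.83656751e-04, -4.50235190e-03, -5.35497736e-04,
       -3.71323566e-05,  2.85079330e-04]), 'joint_efforts': array([ 1.36747705e-03, -4.24931896e+01, -3.66652393e+01,  3.08521123e-05,
        3.95621159e-03, -3.44542165e-06]), 'tool_pos': array([ 0.2152474 , -0.61272358,  0.23016006]), 'ee_rot': array([[ 9.43497708e-01,  3.31378666e-01, -5.04692049e-04],
       [ 3.31379019e-01, -9.43495869e-01,  1.86823589e-03],
       [ 1.42918653e-04, -1.92992063e-03, -9.99998127e-01]]), 'ft_force': array([-0.34730781,  0.56481236, -0.03097615]), 'moment': array([-0.02854872, -0.02404145,  0.03739904]), 'grip_width': 0.999532980536042} 0.0187
```

View pics/scene0.png

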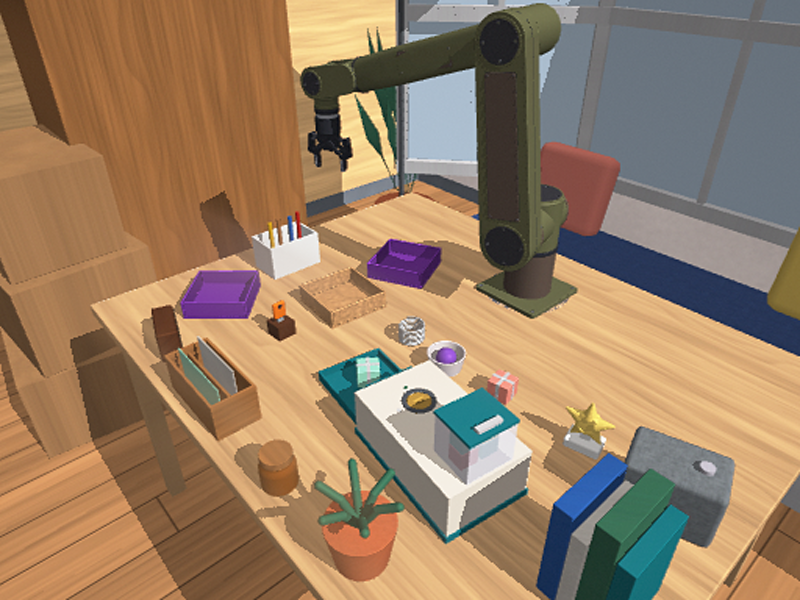

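View pics/top0.png

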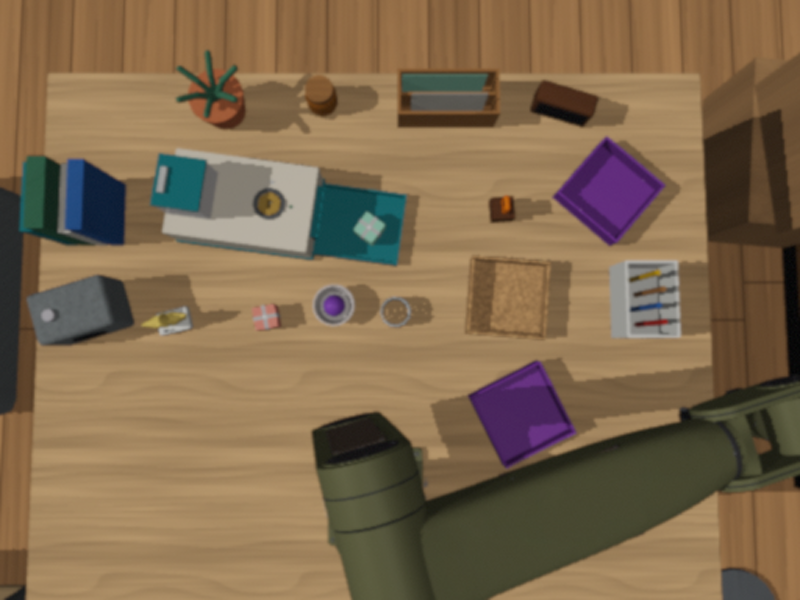

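The top view shows the mint box in the teal tray (370,228), the key stand (502,208), the cork tote (508,297), the lock (268,203), and two purple totes (decoys) at (610,190) and (520,412). Next I'll enlarge the crops that matter.

```bash
cat > h.py <<'E'
import numpy as np,cv2
from workcell import r
def cam(n):
    c=r.camera_info(n); return np.array(c["camera_matrix"]),np.array(c["camera_from_world"])
def ray(n,uv):
    K,T=cam(n); R=T[:3,:3]; o=-R.T@T[:3,3]; d=R.T@np.linalg.inv(K)@np.array([uv[0],uv[1],1.]); return o,d/np.linalg.norm(d)
def onz(n,uv,z):
    o,d=ray(n,uv); return o+d*(z-o[2])/d[2]
def tri(uvs):
    A=np.zeros((3,3));b=np.zeros(3)
    for n,uv in uvs.items():
        o,d=ray(n,uv);P=np.eye(3)-np.outer(d,d);A+=P;b+=P@o
    p=np.linalg.solve(A,b); return p
def proj(n,p):
    K,T=cam(n); c=T[:3,:3]@np.asarray(p)+T[:3,3]; q=K@c; return q[:2]/q[2]
def crop(im,x0,y0,x1,y1,k,fn):
    cv2.imwrite(fn,cv2.resize(im[y0:y1,x0:x1,::-1],None,fx=k,fy=k,interpolation=cv2.INTER_CUBIC))
E
python3 - <<'E'
from h import *
t=np.load("pics/top0.npy");s=np.load("pics/scene0.npy")
a=cv2.resize(t[90:180,90:270],None,fx=4.4,fy=4.4,interpolation=cv2.INTER_CUBIC)[:, :790]
crop(t,95,92,265,172,4.6,"pics/c1.png")
crop(t,295,115,365,220,5.6,"pics/c2.png")
crop(s,160,160,345,300,4.2,"pics/c3.png")
E
```

```text
(no output)
```

View pics/c1.png

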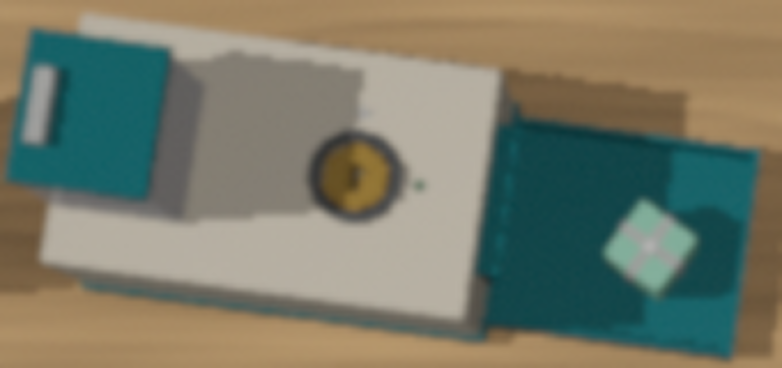

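View pics/c2.png

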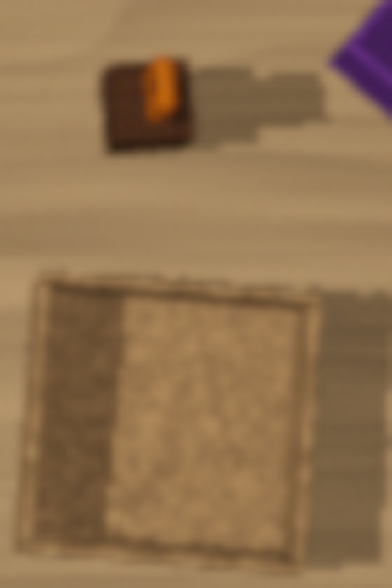

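View pics/c3.png

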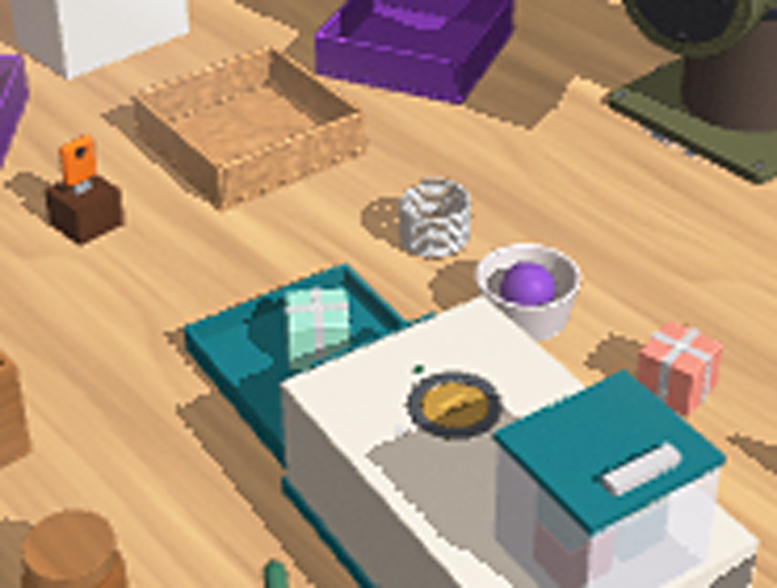

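```bash
python3 - <<'E'
from h import *
t=np.load("pics/top0.npy");s=np.load("pics/scene0.npy")
crop(t,155,118,190,145,16,"pics/l1.png")
crop(s,253,242,285,270,16,"pics/l2.png")
def mask(im,lo,hi,box):
    hsv=cv2.cvtColor(im,cv2.COLOR_RGB2HSV); m=cv2.inRange(hsv,np.array(lo),np.array(hi)); k=np.zeros_like(m); x0,y0,x1,y1=box;k[y0:y1,x0:x1]=255
    return m&k
def rep(name,im,lo,hi,box):
    m=mask(im,lo,hi,box); c=max(cv2.findContours(m,0,1)[0],key=cv2.contourArea); M=cv2.moments(m,True)
    print(name,m.sum()//255,"cent",M['m10']/M['m00'],M['m01']/M['m00'],"rect",cv2.minAreaRect(c)); return c
# mint top face in top view
c=rep("mint top",t,(60,20,110),(95,140,255),(222,132,252,162))
rc=cv2.minAreaRect(c); bx=cv2.boxPoints(rc); w=np.array([onz("top",p,0.053) for p in bx]); print(w.round(4),w.mean(0)); 
for i in range(4): e=w[(i+1)%4]-w[i]; print(np.linalg.norm(e),np.degrees(np.arctan2(e[1],e[0])))
c=rep("key top",t,(5,150,120),(20,255,255),(305,115,340,145))
c=rep("key scene",s,(5,150,120),(20,255,255),(165,180,200,220))
E
```

```text
mint top 198 cent 235.65656565656565 145.26262626262627 rect ((235.6538543701172, 145.26922607421875), (15.808955192565918, 15.808955192565918), 33.690067291259766)
[[ 0.5728  0.049   0.053 ]
 [ 0.6178  0.0193  0.053 ]
 [ 0.5875 -0.0252  0.053 ]
 [ 0.5426  0.0045  0.053 ]] [0.58019162 0.01189956 0.053     ]
0.053956572424332314 -33.41236830941954
0.053860495617878305 -124.22358867743178
0.053875852090862854 146.42924372565503
0.05371048885463313 55.86048152957725
key top 50 cent 323.04 129.9 rect ((323.0, 130.0), (10.0, 4.0), 90.0)
key scene 80 cent 178.1375 197.65 rect ((178.14706420898438, 197.5882568359375), (10.429031372070312, 8.246211051940918), 75.96376037597656)
```

View pics/l1.png

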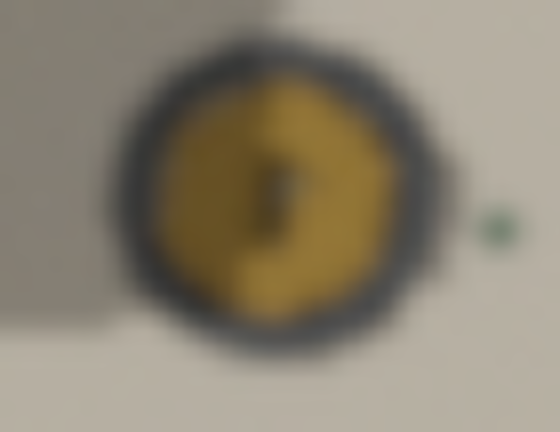

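View pics/l2.png

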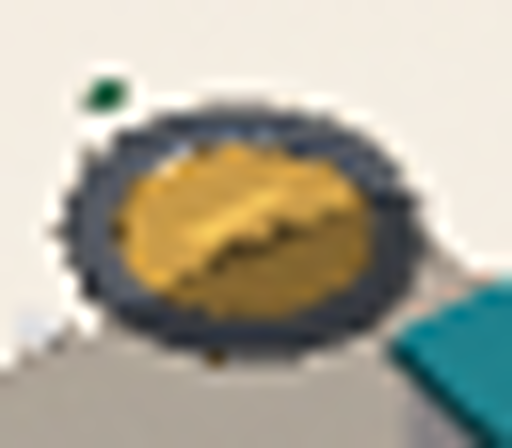

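```bash
python3 - <<'E'
from h import *
t=np.load("pics/top0.npy");s=np.load("pics/scene0.npy")
U=8
def up(im,box):
    x0,y0,x1,y1=box; return cv2.resize(im[y0:y1,x0:x1],None,fx=U,fy=U,interpolation=cv2.INTER_CUBIC)
def back(p,box): return np.array([(p[0]+.5)/U-.5+box[0],(p[1]+.5)/U-.5+box[1]])
def big(m): return max(cv2.findContours(m,0,1)[0],key=cv2.contourArea)
def hs(im): return cv2.cvtColor(im,cv2.COLOR_RGB2HSV)
# lock brass / ring
for n,im,box in(("top",t,(155,118,190,145)),("scene",s,(253,242,285,270))):
    u=up(im,box);h=hs(u)
    m=((h[...,0]>12)&(h[...,0]<32)&(h[...,1]>110)).astype(np.uint8)*255
    e=cv2.fitEllipse(cv2.convexHull(big(m))); c=back(e[0],box); print(n,"brass",c,np.array(e[1])/U,onz(n,c,.111))
    m=((h[...,1]>110)&(h[...,0]>12)&(h[...,0]<32)|(h[...,2]<95)).astype(np.uint8)*255
    e=cv2.fitEllipse(cv2.convexHull(big(m))); c2=back(e[0],box); print(n,"ring",c2,np.array(e[1])/U,onz(n,c2,.113))
    globals()[n+'c']=c
p=tri({"top":topc,"scene":scenec}); print("tri",p, [proj(n,p) for n in("top","scene")])
# mint
box=(222,132,252,162);h=hs(up(t,box)); m=((h[...,2]>105)).astype(np.uint8)*255
k=cv2.minAreaRect(big(m)); w=np.array([onz("top",back(q,box),.053) for q in cv2.boxPoints(k)]);print("mint",w.mean(0),[ (round(float(np.hypot(*d)),4),round(float(np.degrees(np.arctan2(d[1],d[0]))),1)) for d in (w-np.roll(w,1,0))[:,:2]])
# stand top view dark+orange
box=(303,115,340,150);h=hs(up(t,box)); m=((h[...,2]<85)|((h[...,1]>200)&(h[...,2]>100))).astype(np.uint8)*255
cv2.imwrite("pics/m1.png",m)
k=cv2.minAreaRect(big(m)); print("stand", [back(q,box) for q in cv2.boxPoints(k)]); w=np.array([onz("top",back(q,box),.04) for q in cv2.boxPoints(k)]);print(w.mean(0),[ (round(float(np.hypot(*d)),4),round(float(np.degrees(np.arctan2(d[1],d[0]))),1)) for d in (w-np.roll(w,1,0))[:,:2]])
# key in both
for n,im,box in(("top",t,(303,115,340,150)),("scene",s,(165,180,200,215))):
    h=hs(up(im,box)); m=((h[...,1]>160)&(h[...,2]>140)&(h[...,0]<20)).astype(np.uint8)*255
    c=cv2.convexHull(big(m)); k=cv2.minAreaRect(c); print(n,"key",back(k[0],box),np.array(k[1])/U,k[2],[onz(n,back(q,box),.094)[:2].round(4) for q in cv2.boxPoints(k)])
    globals()[n+'k']=back(k[0],box)
print(tri({"top":topk,"scene":scenek}))
# tote
box=(292,158,360,222);crop(t,*box,11,"pics/tote.png")
crop(s,180,165,255,215,10,"pics/tote_s.png")
crop(t,303,115,340,150,16,"pics/key_t.png")
crop(s,165,180,200,220,15,"pics/key_s.png")
E
```

```text
top brass [171.78393364 129.993927  ] [14.2421627  14.80424786] [0.62031409 0.21698085 0.111     ]
top ring [171.49026108 129.72250557] [18.9358387  20.32086945] [0.62076004 0.21754654 0.113     ]
scene brass [267.80522537 255.94264221] [10.86983871 16.22198486] [0.61882897 0.21723838 0.111     ]
scene ring [267.8119278  256.62888718] [14.70528412 22.45875549] [0.62233733 0.22098232 0.113     ]
tri [0.61973169 0.21728878 0.11163067] [array([171.64899716, 130.12790571]), array([267.59767661, 255.93146952])]
mint [0.58064049 0.0116325  0.053     ] [(0.0551, 51.7), (0.0564, -37.6), (0.0553, -128.4), (0.0563, 142.3)]
stand [array([313.01086 , 126.968864], dtype=float32), array([328.32764, 125.9052 ], dtype=float32), array([329.35446, 140.69153], dtype=float32), array([314.0377 , 141.75519], dtype=float32)]
[ 0.62124341 -0.28111463  0.04      ] [(0.0515, 3.0), (0.0529, -86.2), (0.0516, -177.2), (0.0528, 93.8)]
top key [323.5    129.5625] [9.75  4.125] 90.0 [array([ 0.6403, -0.2733]), array([ 0.6402, -0.2869]), array([ 0.6075, -0.2863]), array([ 0.6076, -0.2727])]
scene key [178.15209293 197.64486885] [11.38528252  8.40116119] 81.25383758544922 [array([ 0.6363, -0.2966]), array([ 0.6076, -0.2831]), array([ 0.644 , -0.2129]), array([ 0.6713, -0.2261])]
[ 0.62709893 -0.28232817  0.0743153 ]
```

View pics/key_t.png

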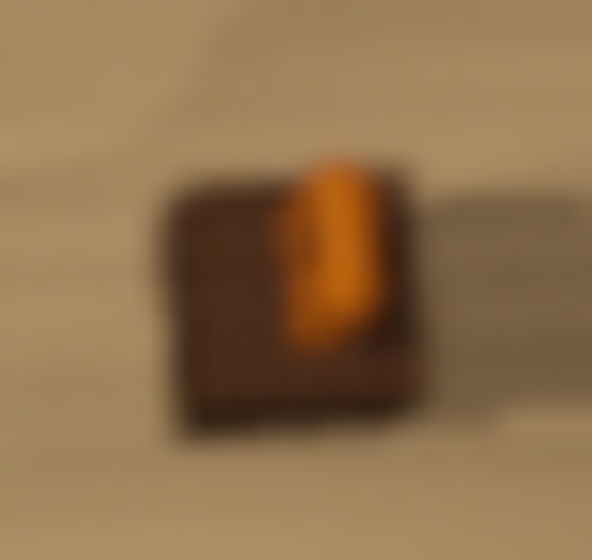

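View pics/key_s.png

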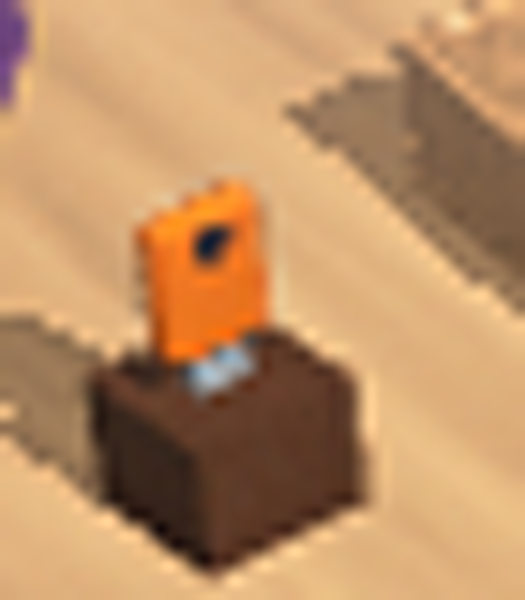

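View pics/tote.png

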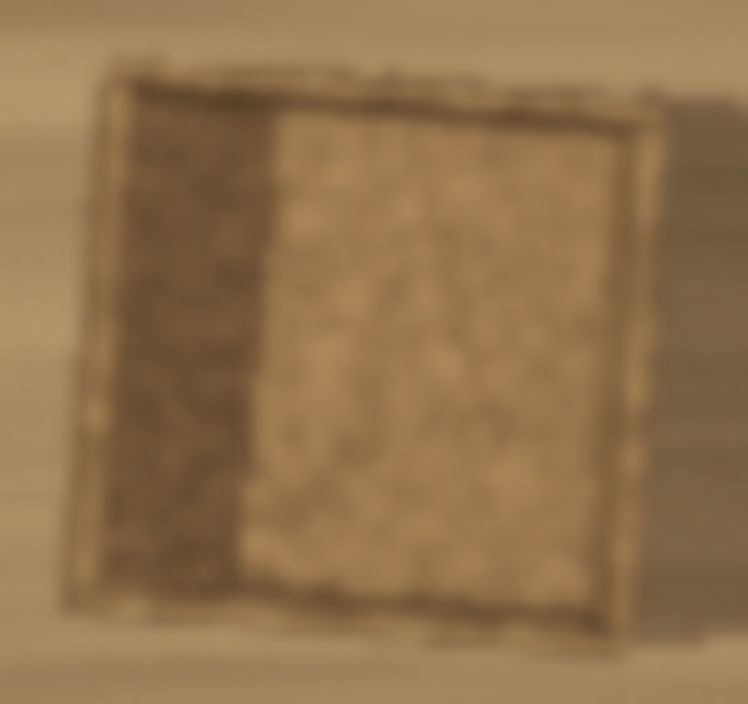

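```bash
python3 - <<'E'
from h import *
t=np.load("pics/top0.npy");s=np.load("pics/scene0.npy")
f=lambda P,k,o:[((p[0]+.5)/k-.5+o[0],(p[1]+.5)/k-.5+o[1]) for p in P]
def show(nm,n,P,z):
    w=np.array([onz(n,p,z) for p in P]); d=np.diff(np.vstack([w,w[:1]]),axis=0)
    print(nm,w.mean(0).round(4),[(round(float(np.hypot(*e[:2])),3),round(float(np.degrees(np.arctan2(e[1],e[0]))),1)) for e in d])
show("tote","top",f([(112,72),(660,100),(625,650),(65,605)],11,(292,158)),.05)
show("body right edge","top",f([(500,70),(468,320)],4.6,(95,92)),.11)
show("body top/bot edge","top",f([(500,70),(80,14)],4.6,(95,92)),.11)
show("tray","top",f([(758,152),(733,357)],4.6,(95,92)),.025)
show("tray bot","top",f([(733,357),(490,325)],4.6,(95,92)),.025)
show("keytop","top",f([(350,240)],16,(303,115)),.094)
show("stand","top",f([(168,187),(405,180),(415,405),(185,415)],16,(303,115)),.04)
# scene mint top face
crop(s,225,225,250,250,24,"pics/ms.png")
for n,p in (("mint",(.5805,.0117,.053)),("key",(.624,-.2825,.072)),("lock",(.6197,.2173,.111)),("slot+",(.6197+.009,.2173-.001,.111)),("slot-",(.6197-.009,.2173+.001,.111))): print(n,[proj(c,p).round(1) for c in("top","scene")])
E
```

```text
tote [ 0.4275 -0.2881  0.05  ] [(0.169, -93.2), (0.17, 175.0), (0.171, 85.1), (0.165, -5.8)]
body right edge [0.6075 0.1259 0.11  ] [(0.18, 173.1), (0.18, -6.9)]
body top/bot edge [0.7178 0.2644 0.11  ] [(0.301, 82.1), (0.301, -97.9)]
tray [ 0.5796 -0.0596  0.025 ] [(0.157, 172.8), (0.157, -7.2)]
tray bot [0.5142 0.041  0.025 ] [(0.183, 82.2), (0.183, -97.8)]
keytop [ 0.624  -0.2828  0.094 ] [(0.0, 0.0)]
stand [ 0.6239 -0.28    0.04  ] [(0.051, -88.5), (0.049, -178.6), (0.049, 92.3), (0.05, 3.3)]
mint [array([235.7, 145.2]), array([235.1, 232.9])]
key [array([323.2, 131. ]), array([178.5, 197.8])]
lock [array([171.7, 130.2]), array([267.6, 256.1])]
slot+ [array([172. , 127.5]), array([265.2, 257.3])]
slot- [array([171.3, 132.9]), array([270. , 254.9])]
```

View pics/ms.png

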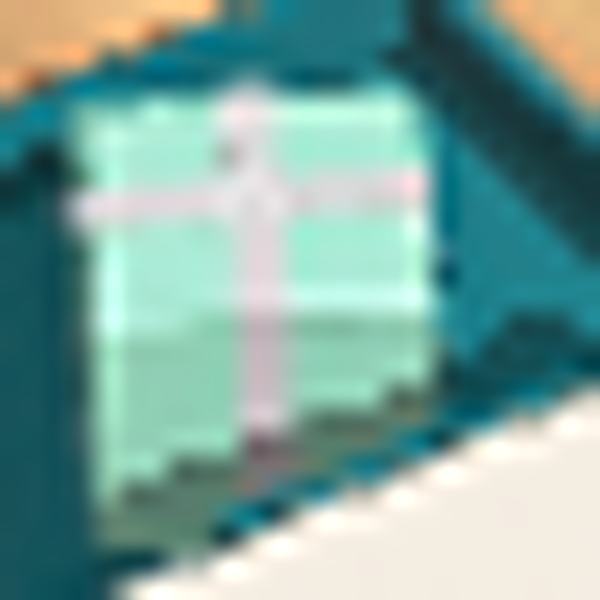

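```bash
python3 - <<'E'
from h import *
g=lambda p:onz("scene",((p[0]+.5)/24-.5+225,(p[1]+.5)/24-.5+225),.053)
for a,b in (((80,208),(430,185)),((250,90),(262,310))):
    d=g(b)-g(a); print(np.hypot(d[0],d[1]),np.degrees(np.arctan2(d[1],d[0])))
E
python3 -m pendant '[{"tx":0.05,"ty":0.08,"tz":0},{"tx":0.1,"ty":0.16},{"tx":0.16,"ty":0.24},{"tx":0.2,"ty":0.32},{"tx":0.25,"ty":0.4,"wz":0.03},{"tx":0.3,"ty":0.48,"wz":0.06},{"tx":0.35,"ty":0.56,"wz":0.1},{"tx":0.4,"ty":0.65,"wz":0.1,"jaw":0.85}]' 30
```

```text
0.05057343874239703 144.24894344196645
0.05015539195245887 53.1388254257255validation failed for argument at $[0]...
```

```bash

python3 -m pendant '[{"tx":0.05,"ty":0.08,"tz":0,"wx":0,"wy":0,"wz":0,"jaw":1},{"tx":0.1,"ty":0.16,"tz":0,"wx":0,"wy":0,"wz":0,"jaw":1},{"tx":0.15,"ty":0.24,"tz":0,"wx":0,"wy":0,"wz":0,"jaw":1},{"tx":0.2,"ty":0.32,"tz":0,"wx":0,"wy":0,"wz":0.03,"jaw":1},{"tx":0.25,"ty":0.4,"tz":0,"wx":0,"wy":0,"wz":0.06,"jaw":1},{"tx":0.3,"ty":0.48,"tz":0,"wx":0,"wy":0,"wz":0.1,"jaw":1},{"tx":0.35,"ty":0.56,"tz":0,"wx":0,"wy":0,"wz":0.1,"jaw":0.85},{"tx":0.4,"ty":0.65,"tz":0,"wx":0,"wy":0,"wz":0.1,"jaw":0.85}]' 30
```

```text
t: 0.9
tool_pos: [0.4151, -0.2878, 0.2309]
ee_rot: [[0.795, 0.606, -0.0], [0.606, -0.795, 0.0], [-0.0, -0.0, -1.0]]
ft_force: [1.0, -0.2, -0.9]
grip_width: 0.854
```

```bash

python3 -m pendant '[{"tx":0.045,"ty":0.08,"tz":0,"wx":0,"wy":0,"wz":0.02,"jaw":0.85},{"tx":0.09,"ty":0.16,"tz":0,"wx":0,"wy":0,"wz":0.05,"jaw":0.85},{"tx":0.13,"ty":0.24,"tz":0,"wx":0,"wy":0,"wz":0.07,"jaw":0.85},{"tx":0.18,"ty":0.32,"tz":0,"wx":0,"wy":0,"wz":0.091,"jaw":0.85},{"tx":0.22,"ty":0.4,"tz":0,"wx":0,"wy":0,"wz":0.091,"jaw":0.85},{"tx":0.265,"ty":0.48,"tz":-0.05,"wx":0,"wy":0,"wz":0.091,"jaw":0.85},{"tx":0.31,"ty":0.56,"tz":-0.12,"wx":0,"wy":0,"wz":0.091,"jaw":0.85},{"tx":0.331,"ty":0.599,"tz":-0.2,"wx":0,"wy":0,"wz":0.091,"jaw":0.85}]' 30
python3 - <<'E'
from h import *
for n in("scene","top"): im=r.get_image(n); np.save(f"pics/{n}1.npy",im)
    
s=np.load("pics/scene1.npy");crop(s,200,150,300,260,5.4,"pics/a1.png")
t=np.load("pics/top1.npy");crop(t,180,90,280,180,6,"pics/a2.png")
E
```

```text
t: 1.7
tool_pos: [0.5812, 0.0099, 0.1365]
ee_rot: [[0.59, 0.807, 0.005], [0.807, -0.59, -0.0], [0.003, 0.004, -1.0]]
ft_force: [0.3, 0.3, 1.6]
grip_width: 0.85
```

View pics/a1.png

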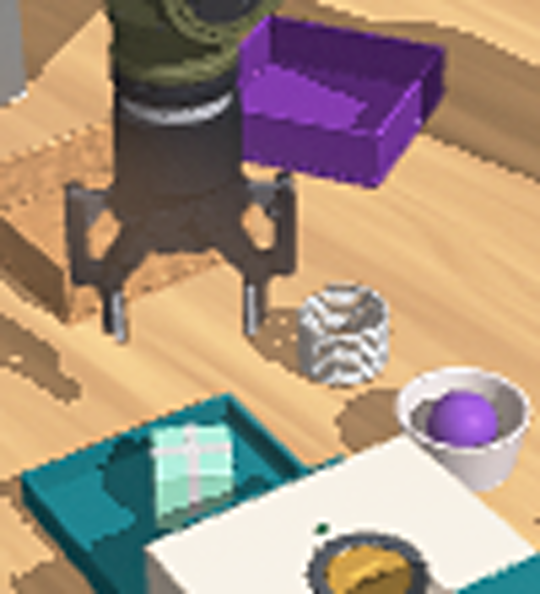

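The gripper is above the mint box, and the fingers line up with its opposite faces. The only other favor box is the coral one on the table, so this is the right one. Next I descend and grip.

```bash

python3 -m pendant '[{"tx":0,"ty":0,"tz":-0.06,"wx":0,"wy":0,"wz":0,"jaw":0.85},{"tx":0,"ty":0,"tz":-0.12,"wx":0,"wy":0,"wz":0,"jaw":0.85},{"tx":0,"ty":0,"tz":-0.16,"wx":0,"wy":0,"wz":0,"jaw":0.85},{"tx":0,"ty":0,"tz":-0.19,"wx":0,"wy":0,"wz":0,"jaw":0.85},{"tx":0,"ty":0,"tz":-0.21,"wx":0,"wy":0,"wz":0,"jaw":0.85},{"tx":0,"ty":0,"tz":-0.222,"wx":0,"wy":0,"wz":0,"jaw":0.85},{"tx":0,"ty":0,"tz":-0.222,"wx":0,"wy":0,"wz":0,"jaw":0.5},{"tx":0,"ty":0,"tz":-0.222,"wx":0,"wy":0,"wz":0,"jaw":0.4}]' 30
python3 -m pendant '[{"tx":0,"ty":0,"tz":0,"wx":0,"wy":0,"wz":0,"jaw":0.4},{"tx":0,"ty":0,"tz":0,"wx":0,"wy":0,"wz":0,"jaw":0.4},{"tx":0,"ty":0,"tz":0,"wx":0,"wy":0,"wz":0,"jaw":0.4},{"tx":0,"ty":0,"tz":0,"wx":0,"wy":0,"wz":0,"jaw":0.4},{"tx":0,"ty":0,"tz":0,"wx":0,"wy":0,"wz":0,"jaw":0.4},{"tx":0,"ty":0,"tz":0.01,"wx":0,"wy":0,"wz":0,"jaw":0.4},{"tx":0,"ty":0,"tz":0.03,"wx":0,"wy":0,"wz":0,"jaw":0.4},{"tx":0,"ty":0,"tz":0.05,"wx":0,"wy":0,"wz":0,"jaw":0.4}]' 30
```

```text
t: 2.6
tool_pos: [0.5798, 0.0074, 0.0257]
ee_rot: [[0.592, 0.806, 0.002], [0.806, -0.592, -0.0], [0.001, 0.002, -1.0]]
ft_force: [0.1, 0.3, -0.0]
grip_width: 0.576
t: 3.4
tool_pos: [0.5783, 0.0076, 0.0496]
ee_rot: [[0.591, 0.806, -0.001], [0.806, -0.591, 0.0], [-0.001, -0.001, -1.0]]
ft_force: [-0.1, -0.1, -0.4]
grip_width: 0.579
```

```bash

python3 -m pendant '[{"tx":0,"ty":0,"tz":0.04,"wx":0,"wy":0,"wz":0,"jaw":0.4},{"tx":0,"ty":0,"tz":0.1,"wx":0,"wy":0,"wz":0,"jaw":0.4},{"tx":0,"ty":0,"tz":0.15,"wx":0,"wy":0,"wz":0,"jaw":0.4},{"tx":-0.03,"ty":-0.06,"tz":0.16,"wx":0,"wy":0,"wz":0,"jaw":0.4},{"tx":-0.06,"ty":-0.12,"tz":0.16,"wx":0,"wy":0,"wz":0.02,"jaw":0.4},{"tx":-0.1,"ty":-0.19,"tz":0.16,"wx":0,"wy":0,"wz":0.05,"jaw":0.4},{"tx":-0.13,"ty":-0.26,"tz":0.16,"wx":0,"wy":0,"wz":0.08,"jaw":0.4},{"tx":-0.16,"ty":-0.32,"tz":0.16,"wx":0,"wy":0,"wz":0.1,"jaw":0.4}]' 30
python3 -m pendant '[{"tx":-0.03,"ty":-0.06,"tz":0,"wx":0,"wy":0,"wz":0.02,"jaw":0.4},{"tx":-0.06,"ty":-0.12,"tz":0,"wx":0,"wy":0,"wz":0.04,"jaw":0.4},{"tx":-0.09,"ty":-0.18,"tz":0,"wx":0,"wy":0,"wz":0.06,"jaw":0.4},{"tx":-0.12,"ty":-0.23,"tz":0,"wx":0,"wy":0,"wz":0.076,"jaw":0.4},{"tx":-0.142,"ty":-0.271,"tz":0,"wx":0,"wy":0,"wz":0.076,"jaw":0.4},{"tx":-0.142,"ty":-0.271,"tz":0,"wx":0,"wy":0,"wz":0.076,"jaw":0.4},{"tx":-0.142,"ty":-0.271,"tz":0,"wx":0,"wy":0,"wz":0.076,"jaw":0.4},{"tx":-0.142,"ty":-0.271,"tz":0,"wx":0,"wy":0,"wz":0.076,"jaw":0.4}]' 30
python3 - <<'E'
from h import *
for n in("scene","top"): im=r.get_image(n); np.save(f"pics/{n}2.npy",im)
s=np.load("pics/scene2.npy");crop(s,150,80,290,230,4,"pics/b1.png")
t=np.load("pics/top2.npy");crop(t,250,110,400,260,4,"pics/b2.png")
E
```

```text
t: 4.2
tool_pos: [0.4981, -0.1539, 0.1304]
ee_rot: [[0.311, 0.951, 0.001], [0.951, -0.311, -0.001], [-0.0, 0.001, -1.0]]
ft_force: [0.4, -0.9, -0.5]
grip_width: 0.58
t: 5.0
tool_pos: [0.4282, -0.2873, 0.1297]
ee_rot: [[0.079, 0.997, 0.0], [0.997, -0.079, 0.0], [0.0, 0.0, -1.0]]
ft_force: [0.0, 0.6, -0.2]
grip_width: 0.58
```

View pics/b1.png

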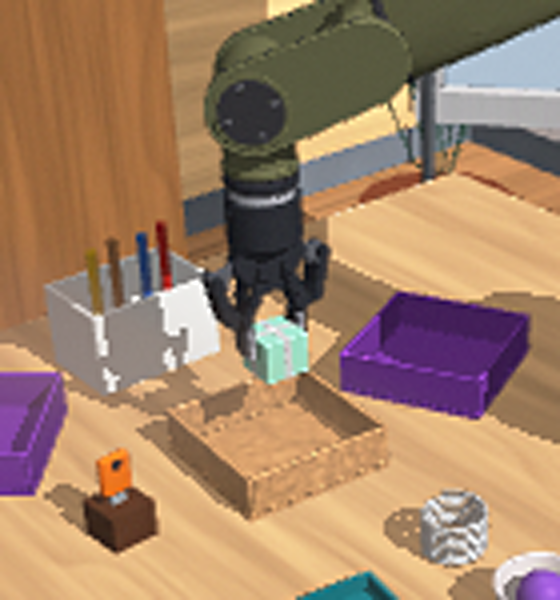

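View pics/b2.png

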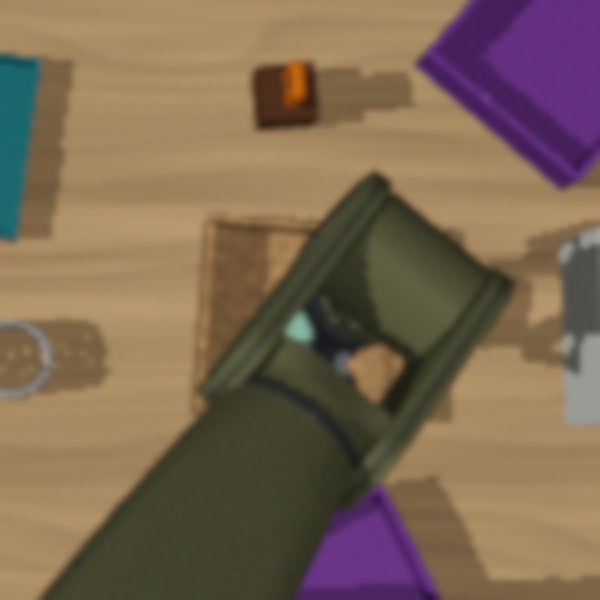

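The box is gripped level above the cork tote, with the tote's inner area below it around (280,440) in the scene crop. Next I lower it.

```bash

python3 -m pendant '[{"tx":0,"ty":0,"tz":-0.05,"wx":0,"wy":0,"wz":0,"jaw":0.4},{"tx":0,"ty":0,"tz":-0.1,"wx":0,"wy":0,"wz":0,"jaw":0.4},{"tx":0,"ty":0,"tz":-0.14,"wx":0,"wy":0,"wz":0,"jaw":0.4},{"tx":0,"ty":0,"tz":-0.17,"wx":0,"wy":0,"wz":0,"jaw":0.4},{"tx":0,"ty":0,"tz":-0.19,"wx":0,"wy":0,"wz":0,"jaw":0.4},{"tx":0,"ty":0,"tz":-0.2,"wx":0,"wy":0,"wz":0,"jaw":0.4},{"tx":0,"ty":0,"tz":-0.207,"wx":0,"wy":0,"wz":0,"jaw":0.4},{"tx":0,"ty":0,"tz":-0.207,"wx":0,"wy":0,"wz":0,"jaw":0.4}]' 30
python3 -m pendant '[{"tx":0,"ty":0,"tz":-0.002,"wx":0,"wy":0,"wz":0,"jaw":0.4},{"tx":0,"ty":0,"tz":-0.004,"wx":0,"wy":0,"wz":0,"jaw":0.4},{"tx":0,"ty":0,"tz":-0.005,"wx":0,"wy":0,"wz":0,"jaw":0.4},{"tx":0,"ty":0,"tz":-0.006,"wx":0,"wy":0,"wz":0,"jaw":0.4},{"tx":0,"ty":0,"tz":-0.007,"wx":0,"wy":0,"wz":0,"jaw":0.4},{"tx":0,"ty":0,"tz":-0.007,"wx":0,"wy":0,"wz":0,"jaw":0.4},{"tx":0,"ty":0,"tz":-0.007,"wx":0,"wy":0,"wz":0,"jaw":0.4},{"tx":0,"ty":0,"tz":-0.007,"wx":0,"wy":0,"wz":0,"jaw":0.4}]' 30
```

```text
t: 5.9
tool_pos: [0.4281, -0.2881, 0.0262]
ee_rot: [[0.08, 0.997, 0.0], [0.997, -0.08, -0.0], [-0.0, 0.0, -1.0]]
ft_force: [0.2, 0.7, -0.9]
grip_width: 0.575
t: 6.7
tool_pos: [0.428, -0.2882, 0.0234]
ee_rot: [[0.08, 0.997, 0.0], [0.997, -0.08, -0.0], [-0.0, 0.0, -1.0]]
ft_force: [-2.1, 0.9, 5.5]
grip_width: 0.583
```

```bash

python3 -m pendant '[{"tx":0,"ty":0,"tz":0.002,"wx":0,"wy":0,"wz":0,"jaw":0.4},{"tx":0,"ty":0,"tz":0.002,"wx":0,"wy":0,"wz":0,"jaw":0.65},{"tx":0,"ty":0,"tz":0.002,"wx":0,"wy":0,"wz":0,"jaw":0.8},{"tx":0,"ty":0,"tz":0.002,"wx":0,"wy":0,"wz":0,"jaw":0.85},{"tx":0,"ty":0,"tz":0.002,"wx":0,"wy":0,"wz":0,"jaw":0.85},{"tx":0,"ty":0,"tz":0.03,"wx":0,"wy":0,"wz":0,"jaw":0.85},{"tx":0,"ty":0,"tz":0.08,"wx":0,"wy":0,"wz":0,"jaw":0.85},{"tx":0,"ty":0,"tz":0.15,"wx":0,"wy":0,"wz":0,"jaw":0.85}]' 30
python3 -m pendant '[{"tx":0,"ty":0,"tz":0.09,"wx":0,"wy":0,"wz":0.04,"jaw":0.85},{"tx":0.02,"ty":0,"tz":0.18,"wx":0,"wy":0,"wz":0.09,"jaw":0.8},{"tx":0.08,"ty":0,"tz":0.2,"wx":0,"wy":0,"wz":0.13,"jaw":0.7},{"tx":0.14,"ty":0,"tz":0.2,"wx":0,"wy":0,"wz":0.18,"jaw":0.6},{"tx":0.2,"ty":0,"tz":0.2,"wx":0,"wy":0,"wz":0.22,"jaw":0.5},{"tx":0.26,"ty":0,"tz":0.2,"wx":0,"wy":0,"wz":0.27,"jaw":0.45},{"tx":0.32,"ty":0.005,"tz":0.2,"wx":0,"wy":0,"wz":0.31,"jaw":0.45},{"tx":0.38,"ty":0.01,"tz":0.2,"wx":0,"wy":0,"wz":0.35,"jaw":0.45}]' 30
python3 - <<'E'
from h import *
for n in("scene","top"): im=r.get_image(n); np.save(f"pics/{n}3.npy",im)
s=np.load("pics/scene3.npy");crop(s,140,80,290,230,4,"pics/d1.png")
t=np.load("pics/top3.npy");crop(t,270,90,400,240,4,"pics/d2.png")
print(r.sense()["q"].round(2))
E
```

```text
t: 7.5
tool_pos: [0.4268, -0.287, 0.0973]
ee_rot: [[0.08, 0.997, -0.003], [0.997, -0.08, 0.002], [0.002, -0.003, -1.0]]
ft_force: [0.9, -0.4, -0.3]
grip_width: 0.853
t: 8.3
tool_pos: [0.6192, -0.2829, 0.1987]
ee_rot: [[-0.855, 0.519, 0.001], [0.519, 0.855, -0.001], [-0.001, -0.0, -1.0]]
ft_force: [0.5, -0.1, 0.7]
grip_width: 0.447
[-0.51  0.21  1.61  0.    1.32 -1.53]
```

View pics/d1.png

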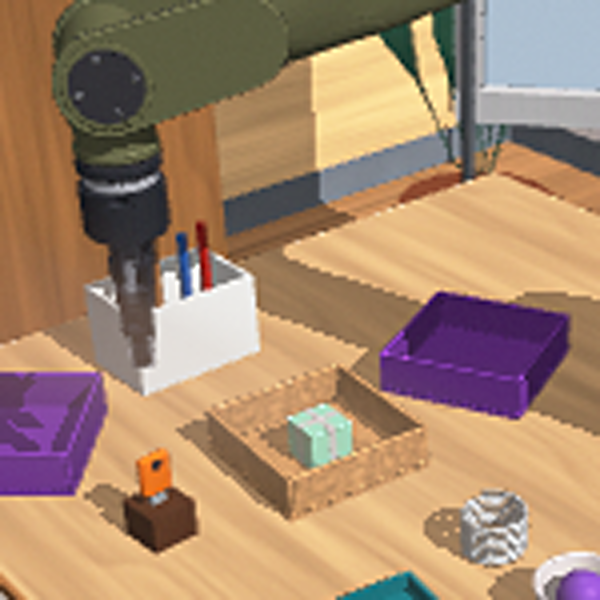

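View pics/d2.png

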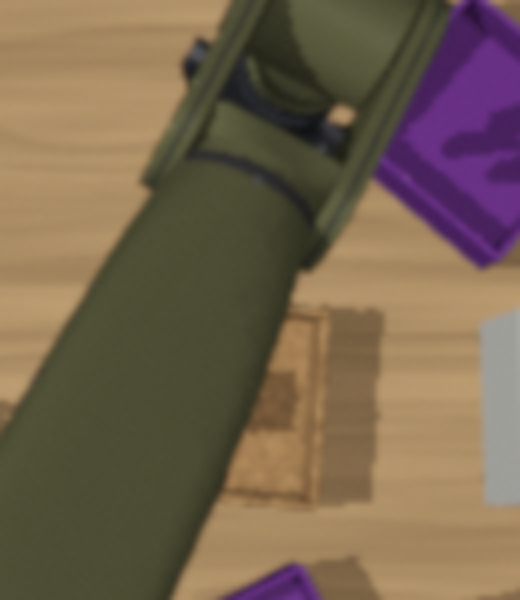

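The mint box sits upright in the cork tote at (320,435) in the scene crop. Next, the key with the orange head at (155,470), the only key in view: turn +34.7° and descend.

```bash

python3 -m pendant '[{"tx":0.005,"ty":0.001,"tz":0,"wx":0,"wy":0,"wz":0.04,"jaw":0.45},{"tx":0.0096,"ty":0.001,"tz":0,"wx":0,"wy":0,"wz":0.08,"jaw":0.45},{"tx":0.0096,"ty":0.001,"tz":0,"wx":0,"wy":0,"wz":0.12,"jaw":0.45},{"tx":0.0096,"ty":0.001,"tz":0,"wx":0,"wy":0,"wz":0.16,"jaw":0.45},{"tx":0.0096,"ty":0.001,"tz":-0.02,"wx":0,"wy":0,"wz":0.193,"jaw":0.45},{"tx":0.0096,"ty":0.001,"tz":-0.08,"wx":0,"wy":0,"wz":0.193,"jaw":0.45},{"tx":0.0096,"ty":0.001,"tz":-0.12,"wx":0,"wy":0,"wz":0.193,"jaw":0.45},{"tx":0.0096,"ty":0.001,"tz":-0.14,"wx":0,"wy":0,"wz":0.193,"jaw":0.45}]' 30
python3 - <<'E'
from h import *
for n in("scene","top"): im=r.get_image(n); np.save(f"pics/{n}4.npy",im)
s=np.load("pics/scene4.npy");crop(s,140,130,220,220,6.5,"pics/e1.png")
t=np.load("pics/top4.npy");crop(t,280,90,360,170,6,"pics/e2.png")
E
```

```text
t: 9.2
tool_pos: [0.6209, -0.282, 0.1257]
ee_rot: [[-0.999, -0.054, -0.003], [-0.054, 0.999, 0.001], [0.003, 0.002, -1.0]]
ft_force: [0.1, -0.2, -0.5]
grip_width: 0.452
```

View pics/e1.png

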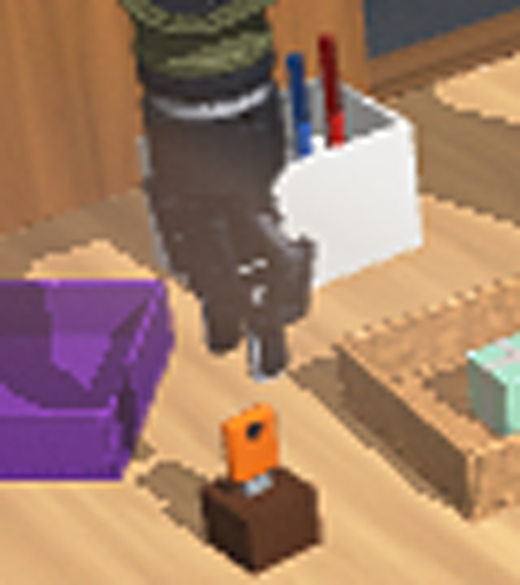

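View pics/e2.png

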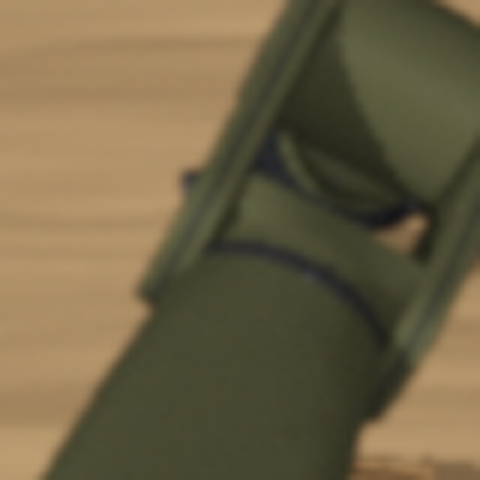

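```bash

python3 -m pendant '[{"tx":0.006,"ty":-0.001,"tz":-0.03,"wx":0,"wy":0,"wz":0,"jaw":0.45},{"tx":0.006,"ty":-0.001,"tz":-0.06,"wx":0,"wy":0,"wz":0,"jaw":0.45},{"tx":0.006,"ty":-0.001,"tz":-0.09,"wx":0,"wy":0,"wz":0,"jaw":0.45},{"tx":0.006,"ty":-0.001,"tz":-0.12,"wx":0,"wy":0,"wz":0,"jaw":0.45},{"tx":0.006,"ty":-0.001,"tz":-0.135,"wx":0,"wy":0,"wz":0,"jaw":0.45},{"tx":0.006,"ty":-0.001,"tz":-0.14,"wx":0,"wy":0,"wz":0,"jaw":0.45},{"tx":0.006,"ty":-0.001,"tz":-0.14,"wx":0,"wy":0,"wz":0,"jaw":0.45},{"tx":0.006,"ty":-0.001,"tz":-0.14,"wx":0,"wy":0,"wz":0,"jaw":0.45}]' 30
python3 - <<'E'
from h import *
for n in("scene",): im=r.get_image(n); np.save(f"pics/{n}5.npy",im)
s=np.load("pics/scene5.npy");crop(s,150,160,215,220,9,"pics/f1.png")
E
```

```text
t: 10.1
tool_pos: [0.6262, -0.2832, 0.0582]
ee_rot: [[-0.998, -0.055, 0.001], [-0.055, 0.998, -0.001], [-0.001, -0.001, -1.0]]
ft_force: [0.4, 0.3, -0.3]
grip_width: 0.448
```

View pics/f1.png

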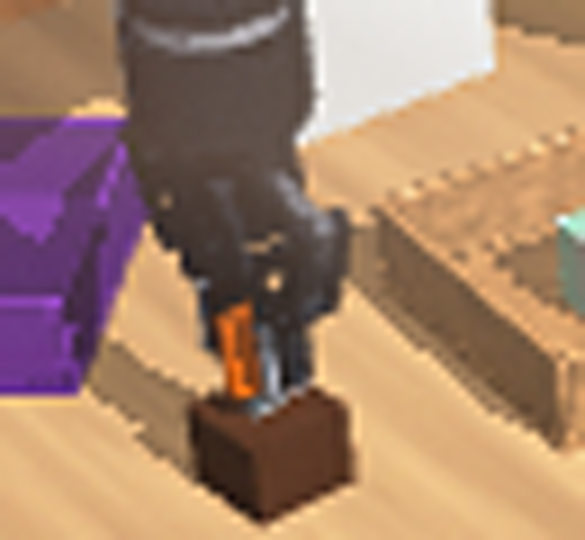

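```bash

python3 -m pendant '[{"tx":-0.003,"ty":0,"tz":-0.004,"wx":0,"wy":0,"wz":0,"jaw":0.45},{"tx":-0.003,"ty":0,"tz":-0.008,"wx":0,"wy":0,"wz":0,"jaw":0.3},{"tx":-0.003,"ty":0,"tz":-0.008,"wx":0,"wy":0,"wz":0,"jaw":0.2},{"tx":-0.003,"ty":0,"tz":-0.008,"wx":0,"wy":0,"wz":0,"jaw":0.14},{"tx":-0.003,"ty":0,"tz":-0.008,"wx":0,"wy":0,"wz":0,"jaw":0.05},{"tx":-0.003,"ty":0,"tz":-0.008,"wx":0,"wy":0,"wz":0,"jaw":0},{"tx":-0.003,"ty":0,"tz":-0.008,"wx":0,"wy":0,"wz":0,"jaw":0},{"tx":-0.003,"ty":0,"tz":-0.008,"wx":0,"wy":0,"wz":0,"jaw":0}]' 60
```

```text
t: 10.95
tool_pos: [0.6242, -0.283, 0.0535]
ee_rot: [[-0.998, -0.055, -0.0], [-0.055, 0.998, -0.0], [0.0, -0.0, -1.0]]
ft_force: [-0.7, -0.7, -0.1]
grip_width: 0.133
```

```bash

python3 -m pendant '[{"tx":0,"ty":0,"tz":0.02,"wx":0,"wy":0,"wz":0,"jaw":0},{"tx":0,"ty":0,"tz":0.05,"wx":0,"wy":0,"wz":0,"jaw":0},{"tx":0,"ty":0,"tz":0.09,"wx":0,"wy":0,"wz":0,"jaw":0},{"tx":0,"ty":0,"tz":0.14,"wx":0,"wy":0,"wz":0,"jaw":0},{"tx":0,"ty":0,"tz":0.2,"wx":0,"wy":0,"wz":0,"jaw":0},{"tx":0,"ty":0,"tz":0.26,"wx":0,"wy":0,"wz":0,"jaw":0},{"tx":0,"ty":0,"tz":0.31,"wx":0,"wy":0,"wz":0,"jaw":0},{"tx":0,"ty":0,"tz":0.33,"wx":0,"wy":0,"wz":0,"jaw":0}]' 60
python3 - <<'E'
from h import *
for n in("scene",): im=r.get_image(n); np.save(f"pics/{n}6.npy",im)
s=np.load("pics/scene6.npy");crop(s,140,100,240,220,5,"pics/g1.png")
E
```

```text
t: 11.75
tool_pos: [0.6257, -0.2838, 0.2244]
ee_rot: [[-0.998, -0.055, 0.007], [-0.055, 0.998, -0.004], [-0.006, -0.004, -1.0]]
ft_force: [0.4, -1.0, -0.4]
grip_width: 0.134
```

View pics/g1.png

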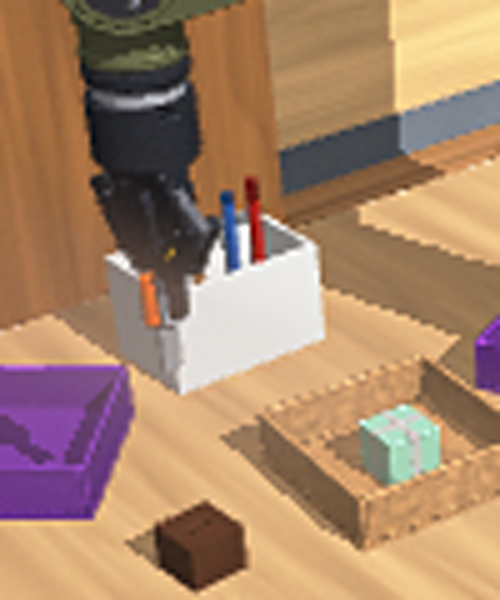

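```bash

python3 -m pendant '[{"tx":0,"ty":0.04,"tz":0,"wx":0,"wy":0,"wz":0,"jaw":0},{"tx":0,"ty":0.1,"tz":0,"wx":0,"wy":0,"wz":0,"jaw":0},{"tx":0,"ty":0.18,"tz":0,"wx":0,"wy":0,"wz":-0.01,"jaw":0},{"tx":0,"ty":0.26,"tz":0,"wx":0,"wy":0,"wz":-0.02,"jaw":0},{"tx":0,"ty":0.34,"tz":0,"wx":0,"wy":0,"wz":-0.03,"jaw":0},{"tx":-0.005,"ty":0.42,"tz":0,"wx":0,"wy":0,"wz":-0.04,"jaw":0},{"tx":-0.009,"ty":0.5,"tz":0,"wx":0,"wy":0,"wz":-0.05,"jaw":0},{"tx":-0.009,"ty":0.56,"tz":0,"wx":0,"wy":0,"wz":-0.058,"jaw":0}]' 60
python3 -m pendant '[{"tx":0,"ty":0.08,"tz":0,"wx":0,"wy":0,"wz":0,"jaw":0},{"tx":0,"ty":0.16,"tz":0,"wx":0,"wy":0,"wz":0,"jaw":0},{"tx":0,"ty":0.24,"tz":0,"wx":0,"wy":0,"wz":0,"jaw":0},{"tx":0,"ty":0.32,"tz":0,"wx":0,"wy":0,"wz":0,"jaw":0},{"tx":0,"ty":0.38,"tz":0,"wx":0,"wy":0,"wz":0,"jaw":0},{"tx":0,"ty":0.42,"tz":0,"wx":0,"wy":0,"wz":0,"jaw":0},{"tx":0,"ty":0.437,"tz":0,"wx":0,"wy":0,"wz":0,"jaw":0},{"tx":0,"ty":0.437,"tz":0,"wx":0,"wy":0,"wz":0,"jaw":0}]' 60
```

```text
t: 12.6
tool_pos: [0.6178, 0.0003, 0.2162]
ee_rot: [[-0.992, 0.126, -0.004], [0.126, 0.992, 0.001], [0.004, 0.0, -1.0]]
ft_force: [-0.2, -0.4, 0.5]
grip_width: 0.131
t: 13.4
tool_pos: [0.6185, 0.2166, 0.2169]
ee_rot: [[-0.992, 0.125, -0.003], [0.125, 0.992, -0.001], [0.002, -0.001, -1.0]]
ft_force: [-0.3, -0.2, 0.1]
grip_width: 0.136
```

```bash

python3 -m pendant '[{"tx":0.001,"ty":0,"tz":-0.02,"wx":0,"wy":0,"wz":0,"jaw":0},{"tx":0.002,"ty":0,"tz":-0.04,"wx":0,"wy":0,"wz":0,"jaw":0},{"tx":0.002,"ty":0,"tz":-0.06,"wx":0,"wy":0,"wz":0,"jaw":0},{"tx":0.002,"ty":0,"tz":-0.08,"wx":0,"wy":0,"wz":0,"jaw":0},{"tx":0.002,"ty":0,"tz":-0.09,"wx":0,"wy":0,"wz":0,"jaw":0},{"tx":0.002,"ty":0,"tz":-0.096,"wx":0,"wy":0,"wz":0,"jaw":0},{"tx":0.002,"ty":0,"tz":-0.096,"wx":0,"wy":0,"wz":0,"jaw":0},{"tx":0.002,"ty":0,"tz":-0.096,"wx":0,"wy":0,"wz":0,"jaw":0}]' 60
python3 - <<'E'
from h import *
for n in("scene","top"): im=r.get_image(n); np.save(f"pics/{n}7.npy",im)
s=np.load("pics/scene7.npy");crop(s,235,195,305,275,7.5,"pics/k1.png")
t=np.load("pics/top7.npy");crop(t,140,90,220,170,6,"pics/k2.png")
p=np.array(r.sense()["tool_pos"]);print(p)
for q in (p,p-[0,0,.0435],(.6197,.2173,.111)): print(proj("scene",q), (proj("scene",q)-[235,195])*7.5+3.25)
E
```

```text
t: 14.2
tool_pos: [0.621, 0.2156, 0.171]
ee_rot: [[-0.992, 0.127, 0.001], [0.127, 0.992, 0.0], [-0.001, 0.0, -1.0]]
ft_force: [-1.1, -0.4, -0.3]
grip_width: 0.133
[0.62105182 0.21571785 0.17124059]
[267.17527207 240.42326559] [244.56454054 343.92449191]
[266.98166898 251.77864452] [243.11251736 429.08983389]
[267.60513652 256.08714858] [247.78852389 461.40361432]
```

View pics/k1.png

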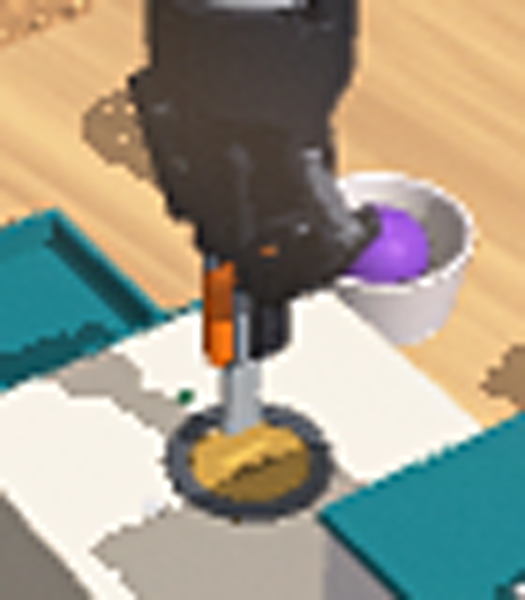

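View pics/k2.png

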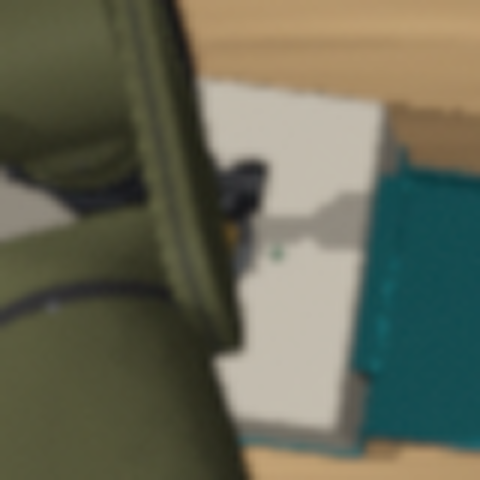

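The key hangs straight in the gripper, with its tip at about (241,432) in the crop against a predicted (243,429). It is just above the slot, whose centre is near (248,461). I correct by (-1.3, +1.6) mm and descend.

```bash

python3 -m pendant '[{"tx":-0.0026,"ty":0.0032,"tz":0,"wx":0,"wy":0,"wz":0,"jaw":0},{"tx":-0.0026,"ty":0.0032,"tz":-0.01,"wx":0,"wy":0,"wz":0,"jaw":0},{"tx":-0.0026,"ty":0.0032,"tz":-0.02,"wx":0,"wy":0,"wz":0,"jaw":0},{"tx":-0.0026,"ty":0.0032,"tz":-0.026,"wx":0,"wy":0,"wz":0,"jaw":0},{"tx":-0.0026,"ty":0.0032,"tz":-0.032,"wx":0,"wy":0,"wz":0,"jaw":0},{"tx":-0.0026,"ty":0.0032,"tz":-0.036,"wx":0,"wy":0,"wz":0,"jaw":0},{"tx":-0.0026,"ty":0.0032,"tz":-0.038,"wx":0,"wy":0,"wz":0,"jaw":0},{"tx":-0.0026,"ty":0.0032,"tz":-0.038,"wx":0,"wy":0,"wz":0,"jaw":0}]' 60
```

```text
t: 15.1
tool_pos: [0.619, 0.2172, 0.1511]
ee_rot: [[-0.992, 0.127, -0.001], [0.127, 0.992, 0.0], [0.001, -0.0, -1.0]]
ft_force: [-2.2, 1.1, -0.3]
grip_width: 0.136
```

```bash

python3 -m pendant '[{"tx":0,"ty":0,"tz":-0.002,"wx":0,"wy":0,"wz":0,"jaw":0},{"tx":0,"ty":0,"tz":-0.004,"wx":0,"wy":0,"wz":0,"jaw":0},{"tx":0,"ty":0,"tz":-0.006,"wx":0,"wy":0,"wz":0,"jaw":0},{"tx":0,"ty":0,"tz":-0.008,"wx":0,"wy":0,"wz":0,"jaw":0},{"tx":0,"ty":0,"tz":-0.01,"wx":0,"wy":0,"wz":0,"jaw":0},{"tx":0,"ty":0,"tz":-0.012,"wx":0,"wy":0,"wz":0,"jaw":0},{"tx":0,"ty":0,"tz":-0.012,"wx":0,"wy":0,"wz":0,"jaw":0},{"tx":0,"ty":0,"tz":-0.012,"wx":0,"wy":0,"wz":0,"jaw":0}]' 60
```

```text
t: 15.9
tool_pos: [0.6191, 0.2172, 0.1452]
ee_rot: [[-0.992, 0.127, -0.001], [0.127, 0.992, 0.0], [0.001, -0.0, -1.0]]
ft_force: [-4.9, 0.5, 2.2]
grip_width: 0.131
```

```bash

python3 -m pendant '[{"tx":-0.001,"ty":0,"tz":0,"wx":0,"wy":0,"wz":0,"jaw":0},{"tx":-0.002,"ty":0,"tz":0,"wx":0,"wy":0,"wz":0,"jaw":0},{"tx":-0.003,"ty":0,"tz":0,"wx":0,"wy":0,"wz":0,"jaw":0},{"tx":-0.003,"ty":0,"tz":0,"wx":0,"wy":0,"wz":0,"jaw":0},{"tx":-0.003,"ty":0,"tz":0,"wx":0,"wy":0,"wz":0,"jaw":0},{"tx":-0.003,"ty":0,"tz":0,"wx":0,"wy":0,"wz":0,"jaw":0},{"tx":-0.003,"ty":0,"tz":0,"wx":0,"wy":0,"wz":0,"jaw":0},{"tx":-0.003,"ty":0,"tz":0,"wx":0,"wy":0,"wz":0,"jaw":0}]' 60
```

```text
t: 16.7
tool_pos: [0.6181, 0.2171, 0.1457]
ee_rot: [[-0.992, 0.127, 0.001], [0.127, 0.992, -0.0], [-0.001, 0.0, -1.0]]
ft_force: [0.9, 0.8, -0.5]
grip_width: 0.135
```

Side force is gone. Now a steady push down.

```bash

python3 -m pendant '[{"tx":0,"ty":0,"tz":-0.003,"wx":0,"wy":0,"wz":0,"jaw":0},{"tx":0,"ty":0,"tz":-0.006,"wx":0,"wy":0,"wz":0,"jaw":0},{"tx":0,"ty":0,"tz":-0.01,"wx":0,"wy":0,"wz":0,"jaw":0},{"tx":0,"ty":0,"tz":-0.014,"wx":0,"wy":0,"wz":0,"jaw":0},{"tx":0,"ty":0,"tz":-0.018,"wx":0,"wy":0,"wz":0,"jaw":0},{"tx":0,"ty":0,"tz":-0.022,"wx":0,"wy":0,"wz":0,"jaw":0},{"tx":0,"ty":0,"tz":-0.026,"wx":0,"wy":0,"wz":0,"jaw":0},{"tx":0,"ty":0,"tz":-0.026,"wx":0,"wy":0,"wz":0,"jaw":0}]' 80
```

```text
t: 17.5
tool_pos: [0.618, 0.2172, 0.1328]
ee_rot: [[-0.992, 0.127, 0.0], [0.127, 0.992, 0.0], [-0.0, 0.0, -1.0]]
ft_force: [-1.3, 0.2, 3.5]
grip_width: 0.131
```

```bash

python3 -m pendant '[{"tx":0,"ty":0,"tz":-0.003,"wx":0,"wy":0,"wz":0,"jaw":0},{"tx":0,"ty":0,"tz":-0.006,"wx":0,"wy":0,"wz":0,"jaw":0},{"tx":0,"ty":0,"tz":-0.009,"wx":0,"wy":0,"wz":0,"jaw":0},{"tx":0,"ty":0,"tz":-0.012,"wx":0,"wy":0,"wz":0,"jaw":0},{"tx":0,"ty":0,"tz":-0.015,"wx":0,"wy":0,"wz":0,"jaw":0},{"tx":0,"ty":0,"tz":-0.018,"wx":0,"wy":0,"wz":0,"jaw":0},{"tx":0,"ty":0,"tz":-0.02,"wx":0,"wy":0,"wz":0,"jaw":0},{"tx":0,"ty":0,"tz":-0.02,"wx":0,"wy":0,"wz":0,"jaw":0}]' 80
python3 -m pendant '[{"tx":0,"ty":0,"tz":-0.001,"wx":0,"wy":0,"wz":0,"jaw":0},{"tx":0,"ty":0,"tz":-0.002,"wx":0,"wy":0,"wz":0,"jaw":0},{"tx":0,"ty":0,"tz":-0.003,"wx":0,"wy":0,"wz":0,"jaw":0},{"tx":0,"ty":0,"tz":-0.004,"wx":0,"wy":0,"wz":0,"jaw":0},{"tx":0,"ty":0,"tz":-0.004,"wx":0,"wy":0,"wz":0,"jaw":0},{"tx":0,"ty":0,"tz":-0.004,"wx":0,"wy":0,"wz":0,"jaw":0},{"tx":0,"ty":0,"tz":-0.004,"wx":0,"wy":0,"wz":0,"jaw":0},{"tx":0,"ty":0,"tz":-0.004,"wx":0,"wy":0,"wz":0,"jaw":0}]' 80
```

```text
t: 18.3
tool_pos: [0.6181, 0.2172, 0.1231]
ee_rot: [[-0.992, 0.127, 0.0], [0.127, 0.992, 0.0], [-0.0, 0.0, -1.0]]
ft_force: [-2.4, -1.1, 4.9]
grip_width: 0.129
t: 19.1
tool_pos: [0.6181, 0.2172, 0.1212]
ee_rot: [[-0.992, 0.127, 0.0], [0.127, 0.992, 0.0], [-0.0, 0.0, -1.0]]
ft_force: [-2.0, -0.5, 5.0]
grip_width: 0.129
```

```bash

python3 -m pendant '[{"tx":0,"ty":0,"tz":-0.001,"wx":0,"wy":0,"wz":0,"jaw":0},{"tx":0,"ty":0,"tz":-0.002,"wx":0,"wy":0,"wz":0,"jaw":0},{"tx":0,"ty":0,"tz":-0.003,"wx":0,"wy":0,"wz":0,"jaw":0},{"tx":0,"ty":0,"tz":-0.004,"wx":0,"wy":0,"wz":0,"jaw":0},{"tx":0,"ty":0,"tz":-0.004,"wx":0,"wy":0,"wz":0,"jaw":0},{"tx":0,"ty":0,"tz":-0.004,"wx":0,"wy":0,"wz":0,"jaw":0},{"tx":0,"ty":0,"tz":-0.004,"wx":0,"wy":0,"wz":0,"jaw":0},{"tx":0,"ty":0,"tz":-0.004,"wx":0,"wy":0,"wz":0,"jaw":0}]' 80
python3 -m pendant '[{"tx":0,"ty":0,"tz":-0.001,"wx":0,"wy":0,"wz":0,"jaw":0},{"tx":0,"ty":0,"tz":-0.002,"wx":0,"wy":0,"wz":0,"jaw":0},{"tx":0,"ty":0,"tz":-0.002,"wx":0,"wy":0,"wz":0,"jaw":0},{"tx":0,"ty":0,"tz":-0.002,"wx":0,"wy":0,"wz":0,"jaw":0},{"tx":0,"ty":0,"tz":-0.002,"wx":0,"wy":0,"wz":0,"jaw":0},{"tx":0,"ty":0,"tz":-0.002,"wx":0,"wy":0,"wz":0,"jaw":0},{"tx":0,"ty":0,"tz":-0.002,"wx":0,"wy":0,"wz":0,"jaw":0},{"tx":0,"ty":0,"tz":-0.002,"wx":0,"wy":0,"wz":0,"jaw":0}]' 80
```

```text
t: 19.9
tool_pos: [0.6182, 0.2172, 0.1204]
ee_rot: [[-0.992, 0.127, 0.001], [0.127, 0.992, 0.0], [-0.001, 0.0, -1.0]]
ft_force: [-3.8, -0.3, 10.1]
grip_width: 0.129
t: 20.7
tool_pos: [0.6183, 0.2173, 0.1203]
ee_rot: [[-0.992, 0.127, 0.001], [0.127, 0.992, 0.0], [-0.001, 0.0, -1.0]]
ft_force: [-4.7, -2.1, 13.9]
grip_width: 0.13
```

The key bottomed out at TCP z 0.1203 (expected about 0.1205), and the force rises sharply, so it is home. Now turn clockwise (wz negative) in steps, watching the side forces.

```bash

python3 -m pendant '[{"tx":-0.001,"ty":0,"tz":0,"wx":0,"wy":0,"wz":-0.01,"jaw":0},{"tx":-0.002,"ty":0,"tz":0,"wx":0,"wy":0,"wz":-0.03,"jaw":0},{"tx":-0.002,"ty":0,"tz":0,"wx":0,"wy":0,"wz":-0.05,"jaw":0},{"tx":-0.002,"ty":0,"tz":0,"wx":0,"wy":0,"wz":-0.07,"jaw":0},{"tx":-0.002,"ty":0,"tz":0,"wx":0,"wy":0,"wz":-0.09,"jaw":0},{"tx":-0.002,"ty":0,"tz":0,"wx":0,"wy":0,"wz":-0.11,"jaw":0},{"tx":-0.002,"ty":0,"tz":0,"wx":0,"wy":0,"wz":-0.12,"jaw":0},{"tx":-0.002,"ty":0,"tz":0,"wx":0,"wy":0,"wz":-0.12,"jaw":0}]' 80; python3 -c "
from h import *
s=r.sense();print(s['moment'],s['q'].round(2),np.degrees(np.arctan2(s['ee_rot'][1,0],s['ee_rot'][0,0])))"
```

```text
t: 21.5
tool_pos: [0.6187, 0.2184, 0.1203]
ee_rot: [[-0.875, 0.483, 0.005], [0.483, 0.875, 0.003], [-0.003, 0.005, -1.0]]
ft_force: [-0.7, 3.1, 9.1]
grip_width: 0.133
[0.37908156 0.17664068 0.04459436] [ 0.26  0.22  1.73  0.    1.18 -0.81] 151.09283716831996
```

```bash

python3 -m pendant '[{"tx":0,"ty":0.001,"tz":0,"wx":0,"wy":0,"wz":-0.02,"jaw":0},{"tx":0,"ty":0.002,"tz":0,"wx":0,"wy":0,"wz":-0.04,"jaw":0},{"tx":0,"ty":0.002,"tz":0,"wx":0,"wy":0,"wz":-0.06,"jaw":0},{"tx":0,"ty":0.002,"tz":0,"wx":0,"wy":0,"wz":-0.08,"jaw":0},{"tx":0,"ty":0.002,"tz":0,"wx":0,"wy":0,"wz":-0.1,"jaw":0},{"tx":0,"ty":0.002,"tz":0,"wx":0,"wy":0,"wz":-0.12,"jaw":0},{"tx":0,"ty":0.002,"tz":0,"wx":0,"wy":0,"wz":-0.14,"jaw":0},{"tx":0,"ty":0.002,"tz":0,"wx":0,"wy":0,"wz":-0.14,"jaw":0}]' 80; python3 -c "
from h import *
s=r.sense();print(s['moment'],s['q'].round(2),np.degrees(np.arctan2(s['ee_rot'][1,0],s['ee_rot'][0,0])))"
```

```text
t: 22.3
tool_pos: [0.6191, 0.219, 0.1203]
ee_rot: [[-0.586, 0.81, 0.006], [0.81, 0.586, 0.002], [-0.002, 0.006, -1.0]]
ft_force: [1.0, 1.4, 9.0]
grip_width: 0.13
[ 0.22522127 -0.1254969  -0.04441311] [ 0.26  0.22  1.73  0.    1.18 -0.37] 125.86548386387781
```

```bash

python3 -m pendant '[{"tx":0,"ty":0,"tz":0,"wx":0,"wy":0,"wz":-0.02,"jaw":0},{"tx":0,"ty":0.001,"tz":0,"wx":0,"wy":0,"wz":-0.04,"jaw":0},{"tx":0.001,"ty":0.001,"tz":0,"wx":0,"wy":0,"wz":-0.06,"jaw":0},{"tx":0.001,"ty":0.001,"tz":0,"wx":0,"wy":0,"wz":-0.08,"jaw":0},{"tx":0.001,"ty":0.001,"tz":0,"wx":0,"wy":0,"wz":-0.1,"jaw":0},{"tx":0.001,"ty":0.001,"tz":0,"wx":0,"wy":0,"wz":-0.12,"jaw":0},{"tx":0.001,"ty":0.001,"tz":0,"wx":0,"wy":0,"wz":-0.14,"jaw":0},{"tx":0.001,"ty":0.001,"tz":0,"wx":0,"wy":0,"wz":-0.14,"jaw":0}]' 80; python3 -c "
from h import *
s=r.sense();print(s['moment'],s['q'].round(2),np.degrees(np.arctan2(s['ee_rot'][1,0],s['ee_rot'][0,0])))"
```

```text
t: 23.1
tool_pos: [0.6196, 0.2192, 0.1203]
ee_rot: [[-0.185, 0.983, 0.006], [0.983, 0.185, 0.001], [0.0, 0.006, -1.0]]
ft_force: [0.1, 0.0, 10.0]
grip_width: 0.126
[-0.01055579 -0.138996    0.14049971] [ 0.26  0.22  1.73 -0.    1.18  0.07] 100.67076896689525
```

```bash

python3 -m pendant '[{"tx":0,"ty":0,"tz":0,"wx":0,"wy":0,"wz":-0.02,"jaw":0},{"tx":0,"ty":0,"tz":0,"wx":0,"wy":0,"wz":-0.04,"jaw":0},{"tx":0,"ty":0,"tz":0,"wx":0,"wy":0,"wz":-0.06,"jaw":0},{"tx":0,"ty":0,"tz":0,"wx":0,"wy":0,"wz":-0.08,"jaw":0},{"tx":0,"ty":0,"tz":0,"wx":0,"wy":0,"wz":-0.1,"jaw":0},{"tx":0,"ty":0,"tz":0,"wx":0,"wy":0,"wz":-0.11,"jaw":0},{"tx":0,"ty":0,"tz":0,"wx":0,"wy":0,"wz":-0.12,"jaw":0},{"tx":0,"ty":0,"tz":0,"wx":0,"wy":0,"wz":-0.12,"jaw":0}]' 80; python3 -c "
from h import *
s=r.sense();print(s['moment'],s['q'].round(2),np.degrees(np.arctan2(s['ee_rot'][1,0],s['ee_rot'][0,0])))
for n in('scene','top'): im=r.get_image(n); np.save(f'pics/{n}8.npy',im)
s=np.load('pics/scene8.npy');crop(s,225,195,345,305,6,'pics/n1.png')
"
```

```text
t: 23.9
tool_pos: [0.62, 0.2191, 0.1204]
ee_rot: [[0.189, 0.982, 0.007], [0.982, -0.189, 0.001], [0.003, 0.007, -1.0]]
ft_force: [1.9, -0.1, 8.7]
grip_width: 0.135
[-9.31983716e-05 -3.06263245e-01  6.71398456e-02] [ 0.26  0.22  1.73 -0.    1.18  0.45] 79.10399230941388
```

View pics/n1.png

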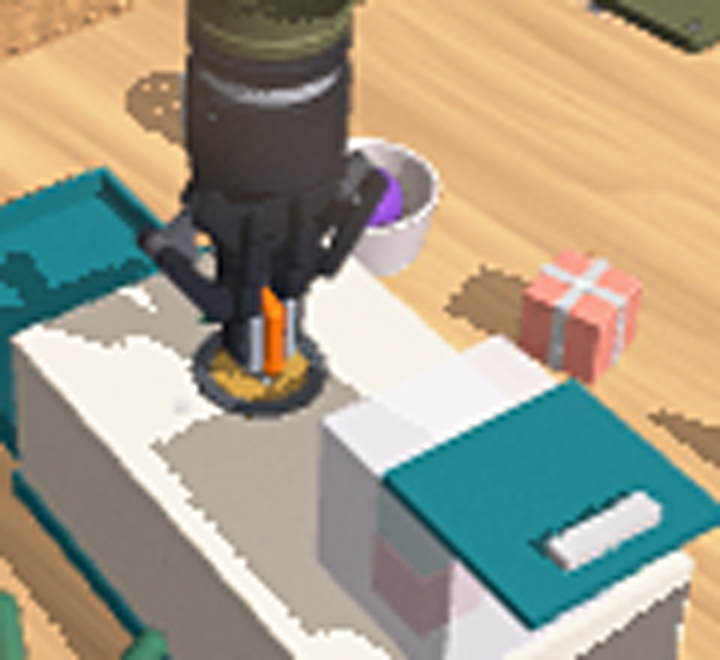

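The teal hatch has slid back off the hopper, (385-720,380-625) in the crop. Now small extra turns to find the stop.

```bash
M='import numpy as np
from workcell import r
s=r.sense();print(s["moment"].round(3),np.degrees(np.arctan2(s["ee_rot"][1,0],s["ee_rot"][0,0])),s["joint_efforts"][5])'
python3 -m pendant '[{"tx":0,"ty":0,"tz":0,"wx":0,"wy":0,"wz":-0.003,"jaw":0},{"tx":0,"ty":0,"tz":0,"wx":0,"wy":0,"wz":-0.006,"jaw":0},{"tx":0,"ty":0,"tz":0,"wx":0,"wy":0,"wz":-0.009,"jaw":0},{"tx":0,"ty":0,"tz":0,"wx":0,"wy":0,"wz":-0.012,"jaw":0},{"tx":0,"ty":0,"tz":0,"wx":0,"wy":0,"wz":-0.012,"jaw":0},{"tx":0,"ty":0,"tz":0,"wx":0,"wy":0,"wz":-0.012,"jaw":0},{"tx":0,"ty":0,"tz":0,"wx":0,"wy":0,"wz":-0.012,"jaw":0},{"tx":0,"ty":0,"tz":0,"wx":0,"wy":0,"wz":-0.012,"jaw":0}]' 80; python3 -c "$M"
python3 -m pendant '[{"tx":0,"ty":0,"tz":0,"wx":0,"wy":0,"wz":-0.003,"jaw":0},{"tx":0,"ty":0,"tz":0,"wx":0,"wy":0,"wz":-0.006,"jaw":0},{"tx":0,"ty":0,"tz":0,"wx":0,"wy":0,"wz":-0.009,"jaw":0},{"tx":0,"ty":0,"tz":0,"wx":0,"wy":0,"wz":-0.01,"jaw":0},{"tx":0,"ty":0,"tz":0,"wx":0,"wy":0,"wz":-0.01,"jaw":0},{"tx":0,"ty":0,"tz":0,"wx":0,"wy":0,"wz":-0.01,"jaw":0},{"tx":0,"ty":0,"tz":0,"wx":0,"wy":0,"wz":-0.01,"jaw":0},{"tx":0,"ty":0,"tz":0,"wx":0,"wy":0,"wz":-0.01,"jaw":0}]' 80; python3 -c "$M"
```

```text
t: 24.8
tool_pos: [0.6201, 0.2191, 0.1204]
ee_rot: [[0.225, 0.974, 0.007], [0.974, -0.225, 0.001], [0.003, 0.007, -1.0]]
ft_force: [2.7, 0.9, 9.2]
grip_width: 0.127
[ 0.    -0.354  0.09 ] 76.97360682672036 0.09917652932927012
t: 25.6
tool_pos: [0.6201, 0.2191, 0.1203]
ee_rot: [[0.255, 0.967, 0.007], [0.967, -0.255, 0.001], [0.003, 0.007, -1.0]]
ft_force: [2.8, -0.3, 7.0]
grip_width: 0.127
[ 0.008 -0.37   0.207] 75.19763807387699 0.22174074780195951
```

Torque rose from 0.09 to 0.22 N m, so the lock is at its stop. Last look before handing in.

```bash
python3 -c "
from h import *
s=r.get_image('scene');cv2.imwrite('pics/fin.png',cv2.resize(s[:,:,::-1],(800,600),interpolation=cv2.INTER_CUBIC))
q=r.sense();print(q['ft_force'],q['grip_width'],q['t'],q['joint_efforts'][5])"
```

```text
[ 2.73133053 -0.25138567  8.79247237] 0.1312415620607204 25.65 0.22172290831804276
```

View pics/fin.png

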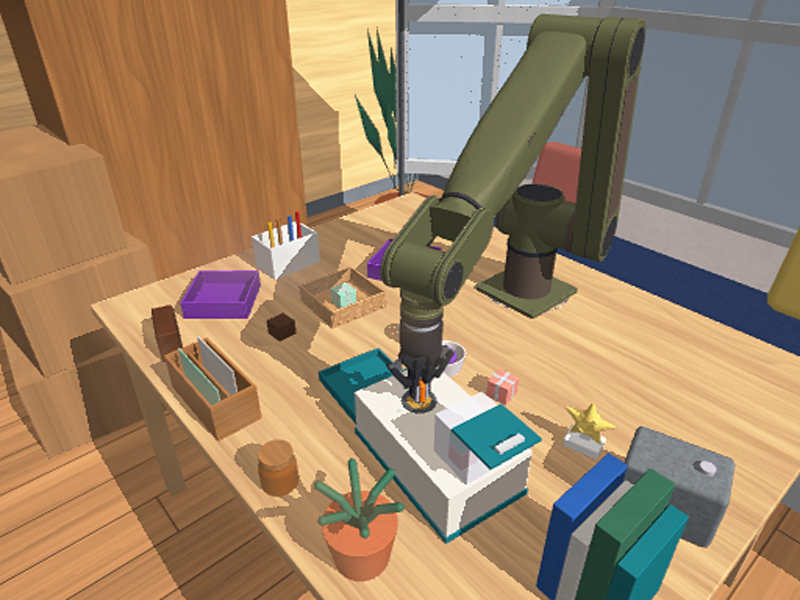

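The mint box is in the tote at (343,293), the key is held turned in the lock at (420,395), the hatch is open, and nothing visible has moved.

```bash
python3 -c "
from workcell import r
print(r.job_done())"
```

```text
the job is handed in; nothing more can be done
None
```

I did both parts in the order asked and handed the job in at about 25.7 s of the 67 s allowed.

- **Mint box:** it stands upright in the cork tote. I released it only after it touched the tote floor with about 5 N.
- **Key pushed home:** the key bottomed out with the TCP at z 0.1203 m (0.1205 m expected). The push force rose from 5 N to 14 N there.
- **Quarter turn:** the tool turned about 97° clockwise in all, blade play included. Torque rose from 0.09 to 0.22 N m over the last few degrees, which I took as the stop.
- **At hand-in:** the key was still gripped and held turned, with about 9 N of downward push. The last picture shows the hatch open and the other visible things where they were; the arm hides the slinky and most of the ramekin and of one purple tote there.

**Disagreement:** at the lock, the camera fix for x was about 1.5 mm larger than the tool position where side force vanished. I corrected this by force before pushing down, and followed a small sideways drift during the turn.

**Not confirmed directly:** the lock angle and the hatch opening were judged from torque and pictures only, and `job_done` gives no verdict.

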